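# Tip the tray of tea lights into the storage box

### The arm

A 6-joint arm with a two-finger parallel gripper is mounted at the origin on a cart in front of the work surface, level with it; the furniture and walls round the work are solid. World frame = base frame: x ahead of the robot, y to its left, z up, the work surface at z = 0. Lengths are in m, angles in rad, forces in N, time in s.
With the tool pointing down it reaches from about 0.35 to 0.85 m from the base axis. Payload 8.1 kg.
Tool frame: the origin (TCP) lies at the very end of the fingers, on their centre line; the grasp point (between the pads) lies 19 mm behind it; z points along the fingers, y is the line along which they close (so a half turn about z gives the same grasp; the last joint's range is limited). The gripper opens to 93 mm and grips with 3 to 60 N. Pads are 15 mm wide; open, the fingers measure 128 mm over their backs; the gripper's body (75 mm by 188 mm) begins 65 mm behind the grasp point.
Start: joints at [-1.279, 0.13, 1.488, -0, 1.523, -0.085], TCP at [0.221, -0.558, 0.219] pointing down, gripper open.
Joint ranges: [-2.96, 2.96], [-0.89, 2.26], [0.02, 2.5], [-1.34, 4.48], [0, 2.73], [-2.66, 2.66]. Speed limits (rad/s): [2.39, 2.39, 2.79, 3.14, 3.14, 3.14].

### API

Orientations are given as a rotation vector (axis times angle).
In Python, from plant import monitor, eyes, ticket gives the robot as it stands.
- The arm moves only by the tool arm_command, never from a script. Its argument "deltas" is a list that holds one entry, the list of rows, each a list of 6 numbers: the shift along the world's x, y, z in cm, then the turn, a rotation vector about the world's x, y, z in degrees. In form: [[[tx, ty, tz, rx, ry, rz], ...]]. A call has 1 to 12 rows; each row shifts and turns the commanded pose from where the row before left it; what a row does not reach is not made up. A row lasts 1/12 s, in which the tool goes at most 41.7 mm and 7.16 degrees, less where a joint would pass 70% of its speed; a pose out of reach is approached as far as the arm can. A call is refused whole if a number of a shift passes 4.17 or a number of a turn 7.16, either way. A call with a gripper value outside its range is refused whole. "gripper" is the opening, from -1 (shut) to 1 (fully open), set as the call begins (left out, the last holds). The fingers move at their own pace and stop on an object; "squeeze" is the grip in N (left out, the last holds). Time passes only in rows, so rows that do not move let the fingers close. It gives the time, the measured TCP pose, the force, the opening and the grip force at its end, in the units of the state.
- monitor.read_state(): the state, without advancing time (a new reading comes with each control period).
- eyes.read_camera(name): name is "scene" or "top" or "wrist"; returns the picture (384x512x3 uint8, blue, green, red); there is no depth.
- eyes.camera_model(name): a dict with "fx", "fy", "cx", "cy" (pixels), "k1" (the pictures are not rectified: a ray, as slopes to the right and down, at radius r is drawn at 1 + k1 r^2 times it, then the intrinsics apply), "rvec" (rotation vector, rad) and "tvec" (3), from world to camera coordinates, as OpenCV has them. Camera axes: x right, y down, z forward; pixel columns grow to the right and rows downward; lengths in m; the calibration is good to about 2 mm. A picture is of the moment at which its call begins: read the wrist's pose just before it. camera_model takes no time and is no camera call; for the wrist camera it gives the pose at the moment of the call.
- ticket.close_job(): hands the job in; it is judged then, once.
The state is a dict: "t": time; "q": joint angles; "dq": joint speeds; "joint_torque": joint torques, N m; "tool_pos": TCP position; "orientation": TCP orientation; "force": force on the tool from outside, world axes, zero at the start; "wrist_torque": the same for the moment, N m; "opening": finger opening in m; "gripper_force": force on a finger pad.
Only numpy, scipy, OpenCV 4.12 (cv2) and the standard library are available. Lean on these libraries where they do the work, as an engineer would, in place of code of your own. Each camera call takes 0.05 s, during which the arm holds its last target. There are 200 camera calls.

### The job

Put the tea lights away: take the lid off the grey storage box and lay it right way up on the worktop, lift the tray out of its wooden stand by the bail and set it down on the worktop with all five lights still in it, and let go. Then take the tray by its wooden handle and tip all the lights into the box, without handling the lights themselves. Finally stand the empty tray upright on the worktop, leaving the salt shaker, matchbox, egg timer, teaspoon and loose green-capped spice jar where they are.

Things in the scene. Friction and masses are not known exactly. Their poses are not given: they have to be found in the camera images.
- tray: Open aluminium tray, 0.25 kg (+-25 %) plus five lights. Origin: centre of the underside of its flat floor; x towards its lip, y across, z up. Floor 4 mm, inside 90 x 84 mm (x = -45..45); side and rear walls 4 mm thick, 40 mm tall, 92 mm wide outside; no front wall: a 20 degree ramp from x = 45 to 81. Has a bail (bow) on top and a handle behind. Starts sunk in the stand
- bail_grip (a point): Middle of the top bar (9 mm round, along the tray's y, 68 mm long) of the steel bail, the tray's carrying bow, 111 mm wide. It pivots on the side walls at tray x = 0, z = 52 mm, 66 mm below this point (bar 118 mm above the underside when upright), leans up to 0.4 rad at the start, stays where put, swings under load: the tray hangs about level from it and cannot be tipped by it
- handle_grip (a point): Grip point of the tray's straight wooden handle, tray frame (-79, 0, 29) mm. The handle runs back from the rear wall, x = -49 to -99 mm, 18 mm wide (y), 22 mm tall (z = 18..40 mm); pinch it from its two sides (along the tray's y). The fingers fit round it only once the tray is out of the stand
- tray_lip (a point): Middle of the tray's pouring lip, tray frame (81, 0, 17) mm: the upper edge of the ramp
- stand: Low wooden stand, fixed, in which the tray starts; origin on the worktop under the tray's origin; floor 12 mm thick, walls to z = 58 mm; x from -111 to 95 mm, 132 mm wide; x as the tray's. Its walls and the two cheeks beside the tray's handle stand 5 to 12 mm from the tray and leave no room for fingers: the tray can only be drawn up by the bail
- box: Grey square storage box, fixed, open on top: 136 x 136 mm outside (142 over its band), walls 5 mm, 90 mm tall, inside 126 x 126 mm; origin at the centre of its underside. Free worktop: right of it (x 0.36..0.50, y -0.30..-0.07) and behind left (x 0.58..0.73, y 0.22..0.37). Beware: a wall unit's edge overhangs from x = 0.54 on at z = 0.51 for y < -0.04, low enough for a wrist to hit
- lid: Loose grey square lid on the box, 140 x 140 mm, 150 g. Origin: centre of its underside, which is a 114 mm square plug 8 mm deep that starts inside the box's mouth with 6 mm play; the plate above is 6 mm (z = 8..14 mm); wooden knob 22 mm across from z = 14 to 46 mm. Lying on the worktop its origin is at z = 0
- lid_knob (a point): Grip point on the lid's knob, on its axis, 38 mm above the lid's underside
- light_1: White tea light in a metal cup, 38 mm across, 18 mm tall, 15 g; origin at the centre of its underside; starts in the tray
- light_2: White tea light in a metal cup, 38 mm across, 18 mm tall, 15 g; origin at the centre of its underside; starts in the tray
- light_3: White tea light in a metal cup, 38 mm across, 18 mm tall, 15 g; origin at the centre of its underside; starts in the tray
- light_4: White tea light in a metal cup, 38 mm across, 18 mm tall, 15 g; origin at the centre of its underside; starts in the tray
- light_5: White tea light in a metal cup, 38 mm across, 18 mm tall, 15 g; origin at the centre of its underside; starts in the tray, lying on top of the other four
- salt_shaker: Bystander: white salt shaker 44 mm across, 90 mm tall
- matchbox: Bystander: matchbox 36 x 54 x 15 mm
- spice_jar: Bystander: glass spice jar with a green cap, 46 mm across, 106 mm tall
- egg_timer: Bystander: egg timer 52 mm across, 58 mm tall
- teaspoon: Bystander: metal teaspoon 130 mm long, 11 mm tall

How it is judged:
On the way, in this order (a step that is already met when the one before it is completed fails the run):
1. the tray stands on the worktop, out of the stand, with all five lights in it and let go of (height (world z) of tray between -0.01 and 0.008 m and angle between tray's own z axis and vertical below 0.1 rad and linear speed of tray below 0.03 m/s and contact force between the fingers and tray below 0.1 N and x of light_1 in the frame of tray between -0.05 and 0.085 m and y of light_1 in the frame of tray between -0.045 and 0.045 m and z of light_1 in the frame of tray between -0.005 and 0.05 m and x of light_2 in the frame of tray between -0.05 and 0.085 m and y of light_2 in the frame of tray between -0.045 and 0.045 m and z of light_2 in the frame of tray between -0.005 and 0.05 m and x of light_3 in the frame of tray between -0.05 and 0.085 m and y of light_3 in the frame of tray between -0.045 and 0.045 m and z of light_3 in the frame of tray between -0.005 and 0.05 m and x of light_4 in the frame of tray between -0.05 and 0.085 m and y of light_4 in the frame of tray between -0.045 and 0.045 m and z of light_4 in the frame of tray between -0.005 and 0.05 m and x of light_5 in the frame of tray between -0.05 and 0.085 m and y of light_5 in the frame of tray between -0.045 and 0.045 m and z of light_5 in the frame of tray between -0.005 and 0.05 m), for 0.2 s.
2. the tray is tipped by more than 0.8 rad (46 degrees) with its lip above the box (angle between tray's own z axis and vertical above 0.8 rad and horizontal distance between tray_lip and box below 0.09 m and height (world z) of tray_lip above 0.06 m), for 0.1 s.
At the end, for the whole second after the job is handed in: All five lights lie at rest inside the box, below its rim. The tray stands upright (within 0.1 rad) at rest on the worktop itself, its underside less than 8 mm above it, and the lid lies right way up (within 0.1 rad) at rest on the worktop, its underside less than 10 mm above it (x of light_1 in the frame of box between -0.064 and 0.064 m and y of light_1 in the frame of box between -0.064 and 0.064 m and z of light_1 in the frame of box between 0 and 0.085 m and linear speed of each of light_1, light_2, light_3, light_4, light_5 below 0.05 m/s and x of light_2 in the frame of box between -0.064 and 0.064 m and y of light_2 in the frame of box between -0.064 and 0.064 m and z of light_2 in the frame of box between 0 and 0.085 m and x of light_3 in the frame of box between -0.064 and 0.064 m and y of light_3 in the frame of box between -0.064 and 0.064 m and z of light_3 in the frame of box between 0 and 0.085 m and x of light_4 in the frame of box between -0.064 and 0.064 m and y of light_4 in the frame of box between -0.064 and 0.064 m and z of light_4 in the frame of box between 0 and 0.085 m and x of light_5 in the frame of box between -0.064 and 0.064 m and y of light_5 in the frame of box between -0.064 and 0.064 m and z of light_5 in the frame of box between 0 and 0.085 m and height (world z) of tray between -0.01 and 0.008 m and angle between each of tray, lid's own z axis and vertical below 0.1 rad and linear speed of each of tray, lid below 0.03 m/s and height (world z) of lid below 0.01 m); the robot touches nothing.
It fails at once if the salt shaker, matchbox, spice jar, egg timer or teaspoon is displaced by more than 30 mm (distance of any of salt_shaker, matchbox, spice_jar, egg_timer, teaspoon from where it was at the start of the episode above 0.03 m).
It fails at once if the fingers handle a tea light (press on it with more than 2 N) (contact force between the fingers and light_1 above 2 N or contact force between the fingers and light_2 above 2 N or contact force between the fingers and light_3 above 2 N or contact force between the fingers and light_4 above 2 N or contact force between the fingers and light_5 above 2 N).
It also fails if it takes over 72 s, if anything falls off the work surface, if the arm or the gripper's body presses on something with over 40 N, if the wrist force passes 120 N, or if a joint passes its speed limit or range.

## Working session

There is one attempt and no reset: what is moved stays moved. The work goes in short steps, Python scripts to look and compute and a tool call to move; the robot and the scene stay as the last step left them, time stands still between calls to the robot, and variables do not carry over. Pictures are saved under pics/ and viewed, at most 10 in all, crops included, and the job is handed in when it is done.

Besides the shell and the picture viewer there is one more tool, called after "Request:" as a command line: name --argument value ..., lists and objects as JSON in quotes. arm_command: Moves the arm, as the interface text tells. Its arguments: {"type":"object","properties":{"deltas":{"type":"array"},"gripper":{"type":"number"},"squeeze":{"type":"number"}},"required":["deltas"]}

```bash
ls; mkdir -p pics; cat > h.py <<'E'
import numpy as np, cv2
from plant import monitor, eyes, ticket
def cam(n):
    m=eyes.camera_model(n); R=cv2.Rodrigues(np.array(m["rvec"],float))[0]; t=np.array(m["tvec"],float).ravel(); return m,R,t
def proj(n,P,c=None):
    m,R,t=c or cam(n); p=R@np.array(P,float)+t; a=p[:2]/p[2]; a=a*(1+m["k1"]*(a@a)); return np.array([m["fx"]*a[0]+m["cx"],m["fy"]*a[1]+m["cy"]])
def ray(n,uv,c=None):
    m,R,t=c or cam(n); K=np.array([[m["fx"],0,m["cx"]],[0,m["fy"],m["cy"]],[0,0,1.]])
    a=cv2.undistortPoints(np.array([[uv]],float),K,np.array([m["k1"],0,0,0.]))[0,0]
    return -R.T@t, R.T@np.array([a[0],a[1],1.])
def onz(n,uv,z,c=None):
    o,d=ray(n,uv,c); return o+d*(z-o[2])/d[2]
E
python3 - <<'E'
from h import *
s=cv2.resize(eyes.read_camera("scene"),(800,600)); t=eyes.read_camera("top")
cv2.imwrite("pics/scene0.png",s); cv2.imwrite("pics/top0.png",cv2.resize(t,(800,600)))
cv2.imwrite("pics/top_raw.png",t)
for n in("scene","top"):
    m,R,T=cam(n); print(n,m["fx"],m["k1"],(-R.T@T).round(3),R[2].round(3))
print(monitor.read_state())
E
```

```text
pics
scene 467.25850711921356 -0.17549488466725266 [-0.537  0.683  0.757] [ 0.743 -0.511 -0.432]
top 375.13538822884965 -0.01185694076661917 [ 0.468 -0.092  1.25 ] [ 0.094  0.019 -0.995]
{'t': 0.1, 'q': array([-1.27938029e+00,  1.31069593e-01,  1.48917188e+00, -4.45424579e-06,
        1.52298881e+00, -8.53985482e-02]), 'dq': array([ 0.00156376, -0.00223865, -0.00212447, -0.00055139, -0.00081872,
       -0.00098038]), 'joint_torque': array([ 8.72074379e-04, -5.61347473e+01, -4.93092585e+01,  7.72149721e-02,
        2.91275274e-02, -3.49092420e-05]), 'tool_pos': array([ 0.22064937, -0.55740723,  0.21770111]), 'orientation': array([-3.08439862e+00, -5.88098697e-01,  2.71318803e-04]), 'force': array([-0.92825044,  0.58085508,  0.13731691]), 'wrist_torque': array([ 0.00102925,  0.0113991 , -0.02345027]), 'gripper_force': 0.0, 'opening': 0.09329341446244065}
```

View pics/scene0.png

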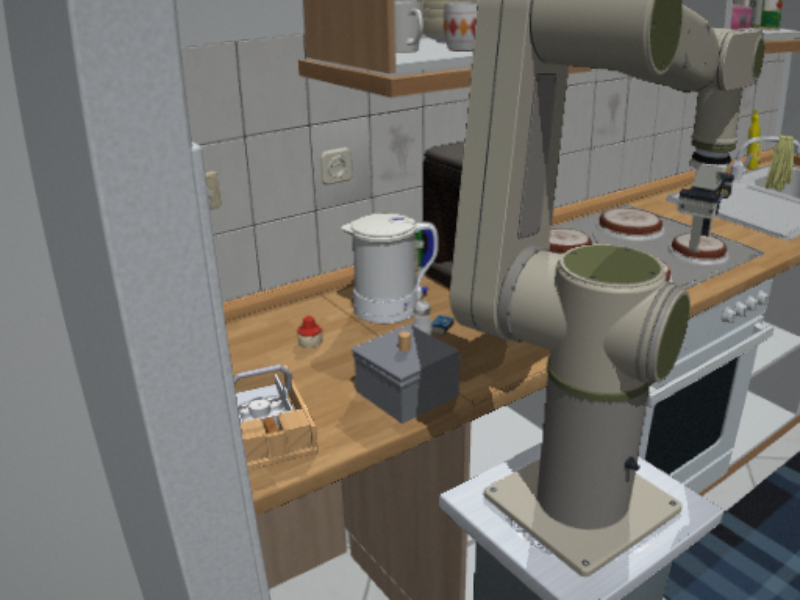

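View pics/top0.png

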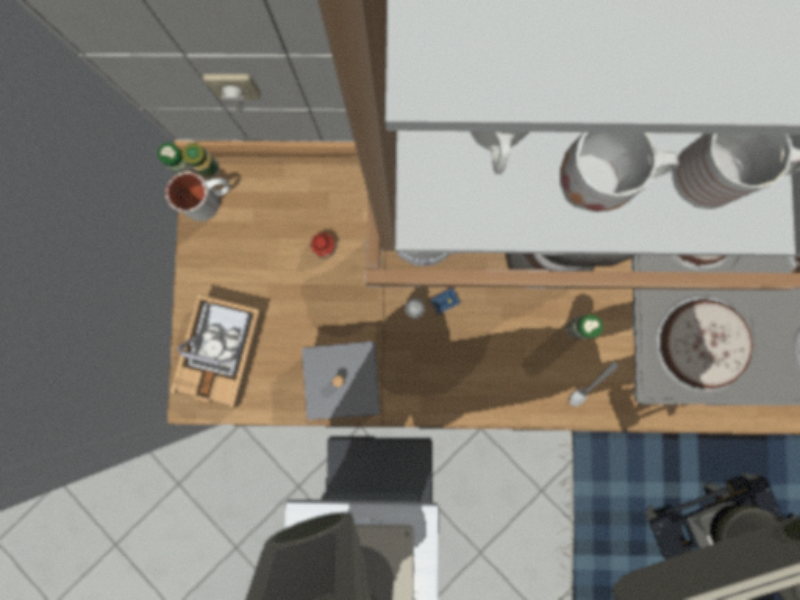

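The scene shows the box with its lid at about (405,370) and the stand at (270,430) with the bail on top. In the top view the lid's centre is at about (341,381), the knob at (338,380) and the stand at (217,350). The shaker (415,309), matchbox (446,300), jar (590,327), spoon (593,385) and timer (322,243) are all clear of the box.

```bash
python3 - <<'E'
from h import *
t=cv2.imread("pics/top_raw.png"); s=eyes.read_camera("scene"); cv2.imwrite("pics/scene_raw.png",s)
a=cv2.resize(t[180:280,100:260],None,fx=5,fy=5,interpolation=cv2.INTER_CUBIC)[:, :800]
b=cv2.resize(s[190:310,140:300],(800,600),interpolation=cv2.INTER_CUBIC)
cv2.imwrite("pics/tc.png",a); cv2.imwrite("pics/sc.png",b)
f=1.5625
for nm,uv,z in [("shaker",(415,309),.09),("match",(446,300),.015),("jar",(590,327),.106),("timer",(322,243),.058),("spoon",(593,385),.01),("lidc",(341,381),.096),("knob",(338,380),.128),("deskcorner",(170,423),0),("deskfront",(340,425),0),("cornerback",(178,150),0),("shelfedge",(380,275),.51)]:
    print(nm,onz("top",(uv[0]/f,uv[1]/f),z).round(3))
E
```

```text
shaker [ 0.55  -0.105  0.09 ]
match [ 0.575 -0.171  0.015]
jar [ 0.518 -0.445  0.106]
timer [0.686 0.089 0.058]
spoon [ 0.401 -0.479  0.01 ]
lidc [0.406 0.038 0.096]
knob [0.41  0.04  0.128]
deskcorner [0.307 0.41  0.   ]
deskfront [0.309 0.049 0.   ]
cornerback [0.901 0.423 0.   ]
shelfedge [ 0.563 -0.055  0.51 ]
```

View pics/tc.png

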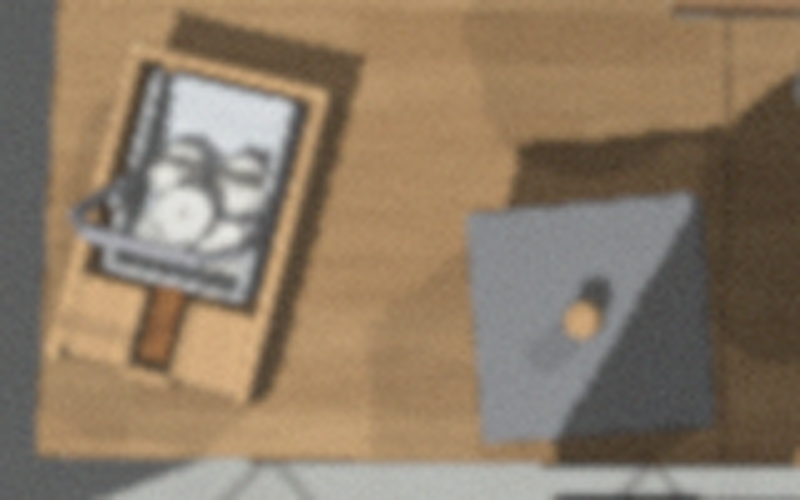

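View pics/sc.png

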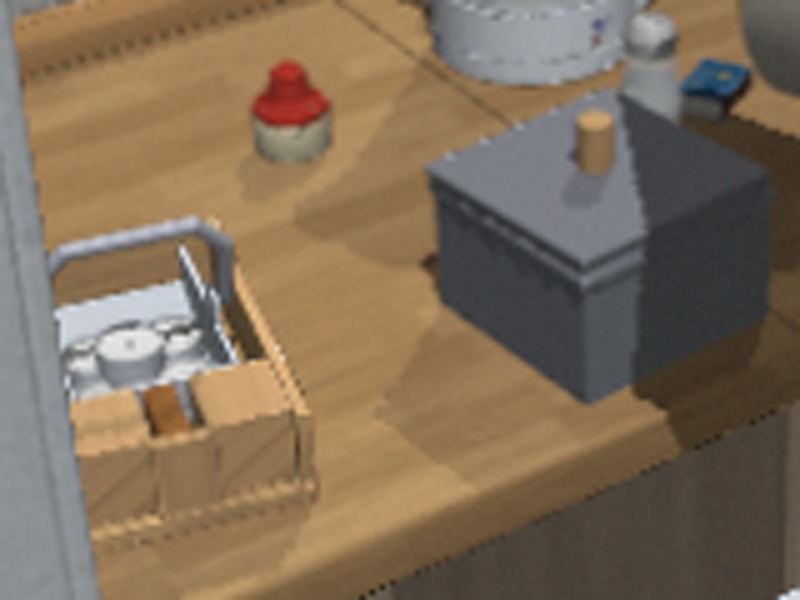

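The top crop gives the lid corners at (470,212), (693,192), (715,425) and (485,440), with the knob at (583,320). The stand's rim corners are at (135,50), (328,95), (248,400) and (50,355), and the bail bar runs from about (95,235) to (215,258). In the scene crop the bar runs from (60,252) to (195,225).

```bash
python3 - <<'E'
from h import *
T=lambda u,v:(100+u/5,180+v/5)
S=lambda u,v:(140+u/5,190+v/5)
C=[onz("top",T(*p),.096)[:2] for p in[(470,212),(693,192),(715,425),(485,440)]]
print("lid",np.mean(C,0).round(4),[np.linalg.norm(C[i]-C[(i+1)%4]).round(3) for i in range(4)], [np.degrees(np.arctan2(*(C[(i+1)%4]-C[i])[::-1])).round(1) for i in range(4)])
print("knob",onz("top",T(583,318),.128).round(4))
C=[onz("top",T(*p),.058)[:2] for p in[(135,50),(328,95),(248,400),(50,355)]]
print("stand",[c.round(3) for c in C],[np.linalg.norm(C[i]-C[(i+1)%4]).round(3) for i in range(4)])
fr=(C[0]+C[1])/2;bk=(C[2]+C[3])/2; ax=fr-bk; yaw=np.arctan2(ax[1],ax[0]); print("yaw",np.degrees(yaw))
e=np.array([np.cos(yaw),np.sin(yaw)]); n=np.array([-e[1],e[0]])
o=(fr+bk)/2+e*.008; print("tray origin",o)
for h in [(165,293),(150,365)]: print("handle",onz("top",T(*h),.052).round(3), (onz("top",T(*h),.052)[:2]-o)@np.c_[e,n])
for l in(-.4,-.2,0,.2,.4):
    r=[]
    for y in(-.034,0,.034):
        p=np.r_[o+e*.066*np.sin(l)+n*y,.064+.066*np.cos(l)]
        r+=[((proj("top",p)-[100,180])*5).round(),((proj("scene",p)-[140,190])*5).round()]
    print(l,*r)
# two-view: nearest point of bar: top (155,246) ray vs plane y_tray=0
for uv in [(145,243),(155,247),(165,249)]:
    a,d=ray("top",T(*uv)); N=np.r_[n,0]; k=(N@(np.r_[o,0]-a))/(N@d); print(uv,a+k*d)
E
```

```text
lid [0.4076 0.0386] [np.float64(0.138), np.float64(0.142), np.float64(0.14), np.float64(0.139)] [np.float64(-84.0), np.float64(-173.5), np.float64(94.7), np.float64(5.5)]
knob [0.4084 0.0394 0.128 ]
stand [array([0.571, 0.34 ]), array([0.543, 0.215]), array([0.35 , 0.258]), array([0.376, 0.386])] [np.float64(0.129), np.float64(0.198), np.float64(0.13), np.float64(0.2)]
yaw -12.897124839157907
tray origin [0.46768367 0.2979695 ]
handle [0.416 0.316 0.052] [-0.05468434  0.00600451]
handle [0.37  0.324 0.052] [-0.10079778  0.00322249]
-0.4 [200. 266.] [198. 233.] [146. 253.] [134. 246.] [ 92. 239.] [ 69. 260.]
-0.2 [204. 246.] [192. 215.] [149. 232.] [128. 228.] [ 95. 219.] [ 64. 241.]
0 [209. 225.] [186. 201.] [155. 211.] [123. 214.] [100. 198.] [ 59. 227.]
0.2 [215. 203.] [181. 191.] [161. 190.] [118. 204.] [107. 176.] [ 55. 217.]
0.4 [223. 183.] [176. 186.] [169. 170.] [114. 199.] [115. 156.] [ 52. 212.]
(145, 243) [0.44862721 0.302333   0.13147591]
(155, 247) [0.44596762 0.30294199 0.11205905]
(165, 249) [0.44446479 0.3032861  0.09296973]
```

Request:
arm_command --deltas '[[[0.5,1.5,0,0,0,3],[1.1,3.3,0,0,0,5],[1.1,3.5,0,0,0,5],[1.1,3.5,0,0,0,5],[1.1,3.5,0,0,0,5],[1.1,3.5,0,0,0,5],[1.1,3.5,0,0,0,5],[1.1,3.5,0,0,0,5],[1.1,3.5,0,0,0,5],[1.1,3.5,0,0,0,5],[1.1,3.5,0,0,0,5],[1.1,3.5,0,0,0,2.5]]]' --gripper 1

```text
t: 1.15
tool_pos: [0.3468, -0.1582, 0.2186]
orientation: [2.452, 1.963, 0.0]
force: [0.6, -0.5, 0.3]
opening: 0.0932
gripper_force: 0.0
```

Request:
arm_command --deltas '[[[1.1,3.5,0,0,0,0],[1.1,3.5,0,0,0,0],[1.1,3.5,0,0,0,0],[1.1,3.5,0,0,0,0],[1.0,3.0,0,0,0,0],[0.9,1.8,0,0,0,0],[0,0,0,0,0,0],[0,0,0,0,0,0]]]'

```text
t: 1.82
tool_pos: [0.4096, 0.0289, 0.2183]
orientation: [-2.454, -1.961, 0.001]
force: [0.3, 0.1, -0.6]
opening: 0.0929
gripper_force: 0.0
```

```bash
python3 - <<'E'
from h import *
s=monitor.read_state(); print(s['t'],s['tool_pos'].round(4),s['orientation'].round(3),s['q'].round(3))
c=cam("wrist"); w=eyes.read_camera("wrist"); cv2.imwrite("pics/w1.png",w)
m,R,t=c; print((-R.T@t).round(3),R.round(2).tolist())
for z,P in((.128,(.4084,.0394)),): print(proj("wrist",(*P,z),c))
hsv=cv2.cvtColor(w,cv2.COLOR_BGR2HSV); mk=cv2.inRange(hsv,(5,90,90),(25,255,255))
for q in cv2.findContours(mk,0,2)[0]:
    if cv2.contourArea(q)>150:
        (x,y),r=cv2.minEnclosingCircle(q); print(x,y,r,cv2.contourArea(q),onz("wrist",(x,y),.128,c).round(4))
E
```

```text
1.8167 [0.4096 0.0289 0.2183] [-2.454e+00 -1.961e+00  1.000e-03] [-0.054 -0.406  1.976 -0.     1.572  0.168]
[0.428 0.112 0.385] [[0.98, -0.22, -0.0], [-0.21, -0.93, 0.3], [-0.07, -0.29, -0.95]]
[248.68883799 186.54740869]
303.7113952636719 354.8993225097656 81.6964340209961 6416.5 [ 0.4233 -0.1522  0.128 ]
247.22027587890625 182.58741760253906 11.647990226745605 161.5 [0.408  0.0431 0.128 ]
316.5 108.04981994628906 222.49732971191406 69068.5 [0.4754 0.0907 0.128 ]
```

Request:
arm_command --deltas '[[[-0.1,0.5,-1,0,0,0],[0,0.6,-2,0,0,0],[0,0,-2.5,0,0,0],[0,0,-2.5,0,0,0],[0,0,-2,0,0,0],[0,0,-1,0,0,0],[0,0,-0.4,0,0,0],[0,0,0,0,0,0]]]'

```text
t: 2.53
tool_pos: [0.408, 0.0386, 0.1038]
orientation: [-2.457, -1.956, 0.002]
force: [-0.5, 0.3, 0.3]
opening: 0.093
gripper_force: 0.0
```

Request:
arm_command --deltas '[[[0,0,0,0,0,0],[0,0,0,0,0,0],[0,0,0,0,0,0],[0,0,0,0,0,0],[0,0,0,0,0,0],[0,0,0,0,0,0],[0,0,0,0,0,0],[0,0,0,0,0,0]]]' --gripper -1 --squeeze 20

```text
t: 3.2
tool_pos: [0.4088, 0.0391, 0.1047]
orientation: [2.457, 1.958, 0.0]
force: [-0.2, 1.0, -0.0]
opening: 0.0447
gripper_force: 0.0
```

Fingers are still closing, so I wait, then lift a little.

Request:
arm_command --deltas '[[[0,0,0,0,0,0],[0,0,0,0,0,0],[0,0,0,0,0,0],[0,0,0,0,0,0],[0,0,0,0,0,0],[0,0,0,0,0,0],[0,0,0.5,0,0,0],[0,0,1,0,0,0],[0,0,1.5,0,0,0],[0,0,1.5,0,0,0],[0,0,1.5,0,0,0],[0,0,1,0,0,0]]]'

```text
t: 4.2
tool_pos: [0.4095, 0.0391, 0.1771]
orientation: [2.456, 1.957, 0.003]
force: [0.5, 0.9, -2.2]
opening: 0.0217
gripper_force: 20.0
```

Request:
arm_command --deltas '[[[0,-1,0,0,0,0],[0.1,-2,0,0,0,0],[0.1,-3,0,0,0,0],[0.1,-3,0,0,0,0],[0.1,-3,0,0,0,0],[0.1,-3,0,0,0,0],[0.1,-3,0,0,0,0],[0.1,-2.5,0,0,0,0],[0.1,-1.5,-1,0,0,0],[0.1,-0.9,-2,0,0,0],[0,0,-2.5,0,0,0],[0,0,-2.5,0,0,0]]]'

```text
t: 5.2
tool_pos: [0.4174, -0.1914, 0.0936]
orientation: [2.458, 1.955, -0.0]
force: [-0.8, 0.7, -2.1]
opening: 0.0214
gripper_force: 20.0
```

Request:
arm_command --deltas '[[[0,0,-2,0,0,0],[0,0,-2,0,0,0],[0,0,-1.5,0,0,0],[0,0,-1,0,0,0],[0,0,-0.5,0,0,0],[0,0,-0.2,0,0,0],[0,0,0,0,0,0],[0,0,0,0,0,0]]]'

```text
t: 5.87
tool_pos: [0.4183, -0.1904, 0.0233]
orientation: [2.456, 1.957, 0.001]
force: [-0.4, -0.4, -0.9]
opening: 0.0213
gripper_force: 20.0
```

Request:
arm_command --deltas '[[[0,0,0,0,0,0],[0,0,0,0,0,0],[0,0,0,0,0,0],[0,0,0,0,0,0],[0,0,1,0,0,0],[0,0,2,0,0,0],[0,0,3,0,0,0],[0,0,4,0,0,0],[0,0,4,0,0,0],[0,1,4,0,0,0],[0,3,2,0,0,0],[0,3.8,0,0,0,0]]]' --gripper 0.1

```text
t: 6.87
tool_pos: [0.4204, -0.1136, 0.2301]
orientation: [2.453, 1.948, 0.008]
force: [0.9, -0.4, -0.1]
opening: 0.0513
gripper_force: 0.0
```

Request:
arm_command --deltas '[[[0.2,3.8,0,0,0,0],[0.2,3.8,0,0,0,0],[0.2,3.8,0,0,0,0],[0.2,3.8,0,0,0,0],[0.2,3.8,0,0,0,0],[0.2,3.8,0,0,0,0],[0.2,3.8,0,0,0,0],[0.2,3.8,0,0,0,0],[0.2,3.8,0,0,0,0],[0.2,3.8,0,0,0,0],[0.2,2,0,0,0,0],[0,0,0,0,0,0]]]'

```text
t: 7.87
tool_pos: [0.4391, 0.2919, 0.2232]
orientation: [-2.452, -1.962, -0.001]
force: [0.6, 0.2, -0.2]
opening: 0.051
gripper_force: 0.0
```

```bash
python3 - <<'E'
from h import *
s=monitor.read_state(); print(s['t'],s['tool_pos'].round(4),s['orientation'].round(3),s['q'].round(3))
c=cam("wrist"); w=eyes.read_camera("wrist"); cv2.imwrite("pics/w2.png",w)
print([ (proj("wrist",p,c)).round() for p in ((.4465,.302,.126),(.4465+.034*.223,.302+.034*.975,.126),(.4465-.034*.223,.302-.034*.975,.126))])
E
```

```text
7.8667 [0.4391 0.2919 0.2232] [-2.452e+00 -1.962e+00 -1.000e-03] [ 4.880e-01 -7.000e-02  1.684e+00  1.000e-03  1.527e+00  7.100e-01]
[array([258., 183.]), array([259., 144.]), array([258., 219.])]
```

View pics/w2.png

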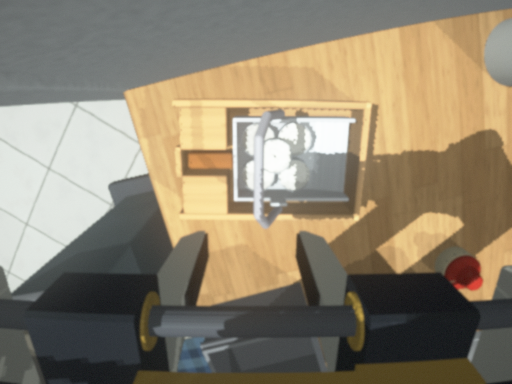

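The wrist view shows the bail bar upright in the picture at column 259, rows about 128 to 208. The handle is at row 160, and the stand's rim corners are at (173,102), (374,103), (362,218) and (182,218).

```bash
python3 - <<'E'
from h import *
c=cam("wrist")
C=np.array([onz("wrist",p,.058,c)[:2] for p in[(173,102),(374,103),(362,218),(182,218)]]); print(C.round(3),C.mean(0),[np.linalg.norm(C[i]-C[(i+1)%4]).round(3) for i in range(4)])
print("handle",onz("wrist",(190,160),.052,c).round(4),onz("wrist",(230,160),.052,c).round(4))
for v in(128,167,208): print(onz("wrist",(258.5,v),.126,c).round(4))
g=lambda p:proj("wrist",p,c).round()
print(g((.4596,.2998,.058)))
# walls of tray rear-left etc in both: rear wall outer ends top view
for uv in [(106,270),(240,302)]: print("top rear wall",onz("top",(100+uv[0]/5,180+uv[1]/5),.052).round(4))
for uv in [(234,202),(234,118)]: print("wrist rear wall",onz("wrist",uv,.052,c).round(4))
E
```

```text
[[0.377 0.384]
 [0.579 0.338]
 [0.55  0.214]
 [0.351 0.26 ]] [0.46416496 0.29923058] [np.float64(0.206), np.float64(0.127), np.float64(0.205), np.float64(0.127)]
handle [0.3765 0.3212 0.052 ] [0.4191 0.3115 0.052 ]
[0.4568 0.3457 0.126 ]
[0.4497 0.3135 0.126 ]
[0.4417 0.2772 0.126 ]
[269. 163.]
top rear wall [0.4297 0.3547 0.052 ]
top rear wall [0.4108 0.2676 0.052 ]
wrist rear wall [0.4119 0.2636 0.052 ]
wrist rear wall [0.4339 0.354  0.052 ]
```

```bash
python3 - <<'E'
from h import *
w=cv2.imread("pics/w2.png"); c=cam("wrist")
o=np.array([.470,.2976]); yaw=np.radians(-12.8); e=np.array([np.cos(yaw),np.sin(yaw)]); n=np.array([-e[1],e[0]])
b=cv2.resize(w[95:245,160:360],(800,600),interpolation=cv2.INTER_CUBIC)
for x,y,z in [(-.022,.034,.126),(-.022,0,.126),(-.022,-.034,.126),(0,.0555,.064),(0,-.0555,.064),(-.014,.0555,.105),(-.014,-.0555,.105),(-.099,0,.052),(-.049,.046,.056),(-.049,-.046,.056)]:
    p=proj("wrist",(*(o+e*x+n*y),z),c); cv2.circle(b,tuple(int(v) for v in (p-[160,95])*4),4,(0,0,255),-1)
cv2.imwrite("pics/w2c.png",b)
E
```

```text
(no output)
```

View pics/w2c.png

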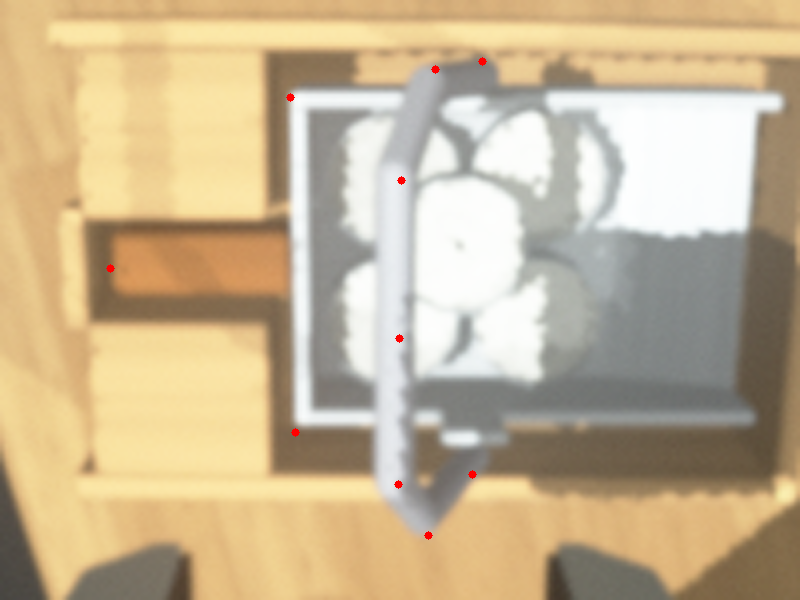

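The bar spans crop rows 165–480 at column 395. That is about 3 mm further along +y than predicted, so I correct for it.

Request:
arm_command --deltas '[[[0.4,0.6,-1,0,0,0],[0.4,0.7,-2,0,0,0],[0,0,-2.5,0,0,0],[0,0,-2.5,0,0,0],[0,0,-2,0,0,0],[0,0,-1,0,0,0],[0,0,-0.6,0,0,0],[0,0,0,0,0,0]]]'

```text
t: 8.58
tool_pos: [0.4474, 0.3001, 0.1055]
orientation: [-2.458, -1.956, 0.003]
force: [0.6, 0.4, -0.6]
opening: 0.0512
gripper_force: 0.0
```

Request:
arm_command --deltas '[[[0,0,0,0,0,0],[0,0,0,0,0,0],[0,0,0,0,0,0],[0,0,0,0,0,0],[0,0,0,0,0,0],[0,0,0,0,0,0],[0,0,0,0,0,0],[0,0,0,0,0,0],[0,0,0,0,0,0],[0,0,0,0,0,0]]]' --gripper -1 --squeeze 20

```text
t: 9.42
tool_pos: [0.4478, 0.3012, 0.1068]
orientation: [-2.457, -1.958, -0.0]
force: [-0.6, 0.4, 1.7]
opening: 0.0084
gripper_force: 20.0
```

Request:
arm_command --deltas '[[[0.2,-0.05,0.08,0,0,0],[0.35,-0.08,0.1,0,0,0],[0.4,-0.09,0.09,0,0,0],[0.4,-0.09,0.07,0,0,0],[0.4,-0.09,0.04,0,0,0],[0.4,-0.08,0.02,0,0,0],[0,0,0,0,0,0],[0,0,0,0,0,0]]]'

```text
t: 10.08
tool_pos: [0.4699, 0.296, 0.1108]
orientation: [2.457, 1.957, 0.0]
force: [-1.0, -1.7, 1.4]
opening: 0.0082
gripper_force: 20.0
```

Request:
arm_command --deltas '[[[0,0,0.2,0,0,0],[0,0,0.3,0,0,0],[0,0,0.4,0,0,0],[0,0,0.4,0,0,0],[0,0,0.2,0,0,0],[0,0,0,0,0,0]]]'

```text
t: 10.58
tool_pos: [0.4697, 0.2966, 0.1266]
orientation: [2.457, 1.958, 0.002]
force: [0.7, 0.1, -2.6]
opening: 0.008
gripper_force: 20.0
```

```bash
python3 - <<'E'
from h import *
s=monitor.read_state(); print(s['t'],s['tool_pos'].round(4),s['orientation'].round(3),s['force'],s['wrist_torque'])
a=eyes.read_camera("scene")[190:310,140:300];w=eyes.read_camera("wrist")
cv2.imwrite("pics/l1.png",np.hstack([cv2.resize(a,(400,300)),cv2.resize(w,(400,300))]))
E
```

```text
10.5833 [0.4697 0.2966 0.1266] [2.457e+00 1.958e+00 2.000e-03] [ 0.69030898  0.13301053 -2.59349941] [-0.04179668  0.01124291 -0.04113411]
```

View pics/l1.png

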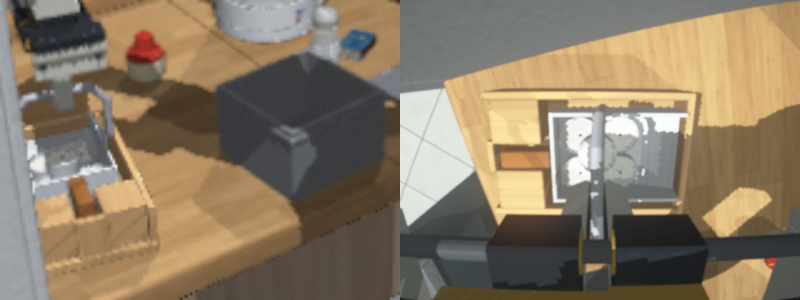

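The box is open and the tray hangs level at about 1.5 cm up, with all the lights in it. I lift clear and carry it behind-left.

Request:
arm_command --deltas '[[[0,0,0.3,0,0,0],[0,0,0.6,0,0,0],[0,0,0.9,0,0,0],[0,0,1,0,0,0],[0,0,1,0,0,0],[0,0,1,0,0,0],[0,0,0.9,0,0,0],[0,0,0.6,0,0,0],[0.1,0,0.3,0,0,0.5],[0.3,0,0,0,0,1],[0.6,0,0,0,0,1.5],[0.9,0,0,0,0,2]]]'

```text
t: 11.68
tool_pos: [0.488, 0.2962, 0.191]
orientation: [-2.366, -2.066, 0.002]
force: [0.1, -0.5, -2.5]
opening: 0.0084
gripper_force: 20.0
```

Request:
arm_command --deltas '[[[1.2,0,0,0,0,2],[1.5,0,0,0,0,2],[1.5,0,0,0,0,2],[1.5,0,0,0,0,2],[1.5,-0.1,0,0,0,2],[1.5,-0.1,0,0,0,2],[1.5,-0.1,0,0,0,2],[1.5,-0.1,0,0,0,2],[1.5,-0.1,0,0,0,2],[1.5,-0.1,0,0,0,2],[1.5,-0.1,0,0,0,2],[1.4,0,0,0,0,2]]]'

```text
t: 12.68
tool_pos: [0.6649, 0.2887, 0.1901]
orientation: [-1.885, -2.512, 0.003]
force: [1.1, 0.2, -3.9]
opening: 0.0083
gripper_force: 20.0
```

Request:
arm_command --deltas '[[[1.1,0,0,0,0,2],[0.8,0,0,0,0,2],[0.5,0,0,0,0,2],[0.2,0,-0.2,0,0,1],[0,0,-0.5,0,0,0],[0,0,-0.8,0,0,0],[0,0,-1,0,0,0],[0,0,-1,0,0,0],[0,0,-0.8,0,0,0],[0,0,-0.4,0,0,0],[0,0,0,0,0,0],[0,0,0,0,0,0]]]'

```text
t: 13.68
tool_pos: [0.6899, 0.2893, 0.1441]
orientation: [-1.732, -2.62, 0.001]
force: [-1.8, -1.3, -3.2]
opening: 0.0081
gripper_force: 20.0
```

```bash
python3 - <<'E'
from h import *
s=monitor.read_state(); print(s['t'],s['tool_pos'].round(4),s['orientation'].round(3),s['force'],s['q'].round(3))
a=eyes.read_camera("top")[100:250,90:290];w=eyes.read_camera("wrist")
cv2.imwrite("pics/l2.png",np.hstack([cv2.resize(a,(400,300)),cv2.resize(w,(400,300))]))
E
```

```text
13.6833 [0.6899 0.2893 0.1441] [-1.732e+00 -2.620e+00  1.000e-03] [-1.76740639 -1.27186944 -3.19858924] [ 0.328  0.573  1.079  0.     1.49  -0.075]
```

View pics/l2.png

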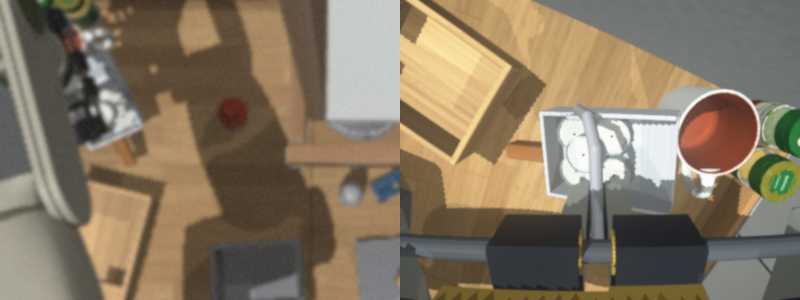

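The tray hangs level with its five lights, but the mug at wrist-half pixel (718,135) looks close to the lip. I measure it before lowering.

```bash
python3 - <<'E'
from h import *
c=cam("wrist"); f=1.28
print("cam",(-c[1].T@c[2]).round(3))
for z in(.08,.1,.12,.14):
    rim=[onz("wrist",((u-400)*f,v*f),z,c)[:2].round(3) for u,v in((678,132),(757,135),(718,92),(718,172))]
    t=[onz("top",(u/1.5625,v/1.5625),z)[:2].round(3) for u,v in((167,193),(208,193),(187,173),(187,213))]
    print(z,rim,t)
print("base low edge top",onz("top",(205/1.5625,222/1.5625),0).round(3),onz("top",(220/1.5625,205/1.5625),0).round(3))
t=cv2.imread("pics/top_raw.png")[85:160,90:165]
print(0) or cv2.imwrite("pics/mug.png",cv2.resize(t,(600,600),interpolation=cv2.INTER_CUBIC))
E
```

```text
cam [0.657 0.367 0.312]
0.08 [array([0.751, 0.349]), array([0.828, 0.379]), array([0.768, 0.399]), array([0.811, 0.329])] [array([0.782, 0.408]), array([0.783, 0.323]), array([0.825, 0.369]), array([0.741, 0.364])]
0.1 [array([0.743, 0.351]), array([0.813, 0.378]), array([0.759, 0.396]), array([0.797, 0.332])] [array([0.777, 0.4  ]), array([0.778, 0.316]), array([0.819, 0.361]), array([0.736, 0.357])]
0.12 [array([0.735, 0.352]), array([0.798, 0.377]), array([0.749, 0.393]), array([0.784, 0.335])] [array([0.772, 0.391]), array([0.772, 0.309]), array([0.813, 0.353]), array([0.731, 0.349])]
0.14 [array([0.727, 0.354]), array([0.784, 0.376]), array([0.739, 0.391]), array([0.771, 0.339])] [array([0.766, 0.382]), array([0.767, 0.302]), array([0.807, 0.345]), array([0.727, 0.341])]
base low edge top [0.74  0.355 0.   ] [0.778 0.324 0.   ]
0
```

View pics/mug.png

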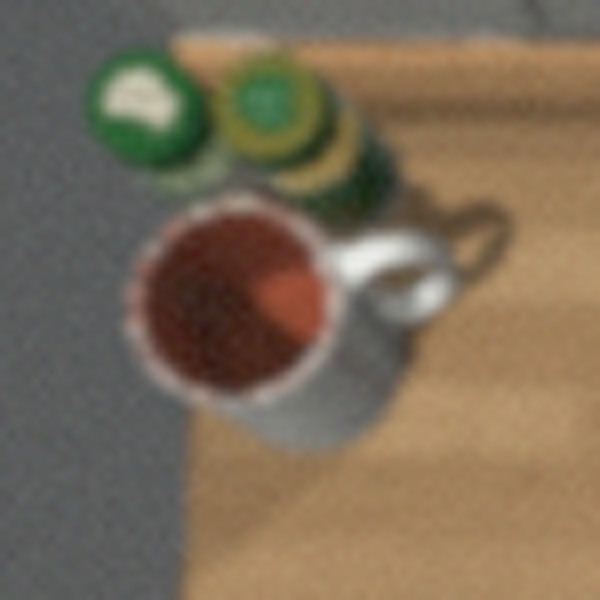

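The mug base is centred near (0.78, 0.355) with a radius of about 42 mm, so the lip would be too close to it. I shift the tray to about (0.673, 0.22) before lowering.

Request:
arm_command --deltas '[[[-0.1,-0.2,0,0,0,0],[-0.1,-0.5,0,0,0,0],[-0.2,-0.8,0,0,0,0],[-0.2,-1.0,0,0,0,0],[-0.3,-1.2,0,0,0,0],[-0.3,-1.1,0,0,0,0],[-0.2,-0.9,0,0,0,0],[-0.2,-0.7,0,0,0,0],[-0.1,-0.4,0,0,0,0],[0,-0.2,0,0,0,0],[0,0,0,0,0,0],[0,0,0,0,0,0]]]'

```text
t: 14.78
tool_pos: [0.6734, 0.2196, 0.1447]
orientation: [1.732, 2.621, 0.001]
force: [-0.1, -0.8, -2.8]
opening: 0.0082
gripper_force: 20.0
```

Request:
arm_command --deltas '[[[0,0,-0.3,0,0,0],[0,0,-0.6,0,0,0],[0,0,-0.6,0,0,0],[0,0,-0.6,0,0,0],[0,0,-0.6,0,0,0],[0,0,-0.5,0,0,0],[0,0,-0.4,0,0,0],[0,0,-0.3,0,0,0],[0,0,0,0,0,0],[0,0,0,0,0,0]]]'

```text
t: 15.62
tool_pos: [0.6733, 0.2193, 0.1055]
orientation: [-1.732, -2.621, 0.0]
force: [0.2, -1.1, -3.6]
opening: 0.0083
gripper_force: 20.0
```

Request:
arm_command --deltas '[[[0,0,-0.2,0,0,0],[0,0,-0.2,0,0,0],[0,0,-0.2,0,0,0],[0,0,0,0,0,0],[0,0,0,0,0,0]]]'

```text
t: 16.03
tool_pos: [0.6731, 0.2193, 0.0994]
orientation: [-1.732, -2.621, 0.0]
force: [-0.2, -1.0, -3.5]
opening: 0.0084
gripper_force: 20.0
```

Request:
arm_command --deltas '[[[0,0,-0.1,0,0,0],[0,0,-0.1,0,0,0],[0,0,0,0,0,0]]]'

```text
t: 16.28
tool_pos: [0.6743, 0.2193, 0.0988]
orientation: [1.731, 2.619, 0.002]
force: [1.7, -1.2, 2.7]
opening: 0.0083
gripper_force: 20.0
```

Request:
arm_command --deltas '[[[0,0,0,0,0,0],[0,0,0,0,0,0],[0,0,0,0,0,0],[0,0,0,0,0,0],[0,0,0,0,0,0],[0,0,0,0,0,0],[0,0,1,0,0,0],[0,0,2,0,0,0],[0,0,3,0,0,0],[0,0,3,0,0,0],[-0.5,0,2.5,0,0,3],[-0.5,0,1.5,0,0,6]]]' --gripper 0.1

```text
t: 17.28
tool_pos: [0.6646, 0.2196, 0.2329]
orientation: [1.517, 2.746, 0.006]
force: [-0.4, -0.1, -0.0]
opening: 0.0512
gripper_force: 0.0
```

Request:
arm_command --deltas '[[[-0.6,-0.2,0,0,0,7],[-0.6,-0.2,0,0,0,7],[-0.6,-0.2,0,0,0,7],[-0.6,-0.2,0,0,0,7],[-0.6,-0.2,0,0,0,7],[-0.6,-0.2,0,0,0,7],[-0.6,-0.3,0,0,0,7],[-0.6,-0.4,0,0,0,7],[-0.6,-0.4,0,0,0,7],[-0.6,-0.4,0,0,0,7],[-0.6,-0.3,0,0,0,7],[0,0,0,0,0,4]]]'

```text
t: 18.28
tool_pos: [0.5967, 0.1889, 0.2288]
orientation: [-0.639, 3.075, -0.0]
force: [0.4, -0.6, -0.6]
opening: 0.0509
gripper_force: 0.0
```

Request:
arm_command --deltas '[[[0,0,0,0,0,0],[0,0,0,0,0,0]]]'

```text
t: 18.45
tool_pos: [0.5974, 0.1894, 0.2285]
orientation: [-0.625, 3.078, 0.0]
force: [-0.1, 0.4, -0.3]
opening: 0.0511
gripper_force: 0.0
```

```bash
python3 - <<'E'
from h import *
s=monitor.read_state(); print(s['t'],s['tool_pos'].round(4),s['orientation'].round(3),s['q'].round(3))
c=cam("wrist"); w=eyes.read_camera("wrist"); cv2.imwrite("pics/w3.png",w)
hsv=cv2.cvtColor(w,cv2.COLOR_BGR2HSV)
p=lambda x,y,z:proj("wrist",(.673+.921*x-.39*y,.2195+.39*x+.921*y,z),c)
g=p(-.079,0,.04); print("pred",g, p(-.099,0,.04),p(-.049,0,.04)); u,v=g.astype(int)
print(hsv[max(0,v-3):v+4:3,max(0,u-60):u+60:6].tolist())
mk=cv2.inRange(hsv,(3,150,40),(14,255,230))
for q in cv2.findContours(mk,0,2)[0]:
    if cv2.contourArea(q)>200: print(cv2.minAreaRect(q),cv2.contourArea(q))
E
```

```text
18.45 [0.5974 0.1894 0.2285] [-0.625  3.078  0.   ] [ 0.225  0.197  1.396  0.     1.547 -1.746]
pred [249.4279874  172.26309768] [249.36930823 155.14182432] [249.51468072 196.96541195]
[[[20, 100, 237], [20, 105, 234], [19, 106, 227], [19, 104, 229], [20, 99, 236], [20, 101, 235], [20, 99, 237], [20, 98, 236], [18, 99, 155], [16, 97, 147], [14, 142, 218], [14, 140, 208], [17, 118, 193], [18, 110, 208], [17, 106, 219], [17, 106, 218], [18, 109, 209], [17, 109, 202], [17, 102, 127], [18, 104, 130]], [[18, 105, 224], [20, 99, 237], [20, 102, 232], [20, 102, 233], [19, 104, 230], [20, 102, 233], [19, 98, 236], [20, 98, 237], [17, 97, 160], [17, 93, 134], [14, 141, 217], [15, 139, 206], [17, 113, 191], [17, 107, 209], [17, 107, 217], [18, 106, 219], [18, 108, 217], [18, 108, 212], [17, 109, 188], [17, 101, 124]], [[18, 105, 221], [19, 105, 228], [18, 106, 221], [19, 104, 229], [19, 102, 233], [19, 100, 233], [19, 101, 233], [20, 99, 233], [17, 95, 148], [17, 88, 128], [15, 142, 218], [14, 137, 206], [17, 112, 193], [18, 107, 208], [17, 106, 212], [17, 105, 218], [17, 108, 219], [17, 107, 215], [17, 108, 213], [17, 106, 161]]]
((308.4488525390625, 358.52899169921875), (26.647327423095703, 32.271121978759766), 86.98721313476562) 630.0
((148.07586669921875, 204.58966064453125), (37.121334075927734, 36.8721923828125), 4.763641834259033) 1027.0
```

```bash
python3 - <<'E'
from h import *
s=monitor.read_state(); c=cam("wrist"); w=cv2.imread("pics/w3.png"); hsv=cv2.cvtColor(w,cv2.COLOR_BGR2HSV)
mk=cv2.morphologyEx(cv2.inRange(hsv,(8,124,60),(16,230,255)),cv2.MORPH_OPEN,np.ones((3,3)))
for q in cv2.findContours(mk,0,2)[0]:
    if cv2.contourArea(q)>150:
        r=cv2.minAreaRect(q); b=cv2.boxPoints(r); P=[onz("wrist",x,.04,c)[:2].round(4).tolist() for x in b]; print(r,cv2.contourArea(q),P,onz("wrist",r[0],.04,c).round(4))
big=cv2.resize(w[100:384,100:420],(800,600)*1) if 0 else cv2.resize(w,(800,600))
cv2.imwrite("pics/w3b.png",big)
E
```

```text
((252.5, 164.5), (41.0, 15.0), 90.0) 557.5 [[0.572, 0.1715], [0.5654, 0.187], [0.6095, 0.206], [0.6163, 0.1898]] [0.5904 0.1884 0.04  ]
```

Request:
arm_command --deltas '[[[-0.3,0,-1,2,-4.6,0],[-0.3,0,-2,1.9,-4.6,0],[0,0,-3,0,0,0],[0,0,-3,0,0,0],[0,0,-3,0,0,0],[0,0,-2.5,0,0,0],[0,0,-1.5,0,0,0],[0,0,-0.5,0,0,0],[0,0,0,0,0,0]]]' --gripper -0.31

```text
t: 19.25
tool_pos: [0.5901, 0.1891, 0.0609]
orientation: [-0.593, 2.914, 0.052]
force: [0.1, 0.1, -0.0]
opening: 0.032
gripper_force: 0.0
```

```bash
python3 - <<'E'
from h import *
s=monitor.read_state(); print(s['t'],s['tool_pos'].round(4),s['orientation'].round(3),s['q'].round(3),s['opening'])
c=cam("wrist"); w=eyes.read_camera("wrist"); cv2.imwrite("pics/w4.png",w); hsv=cv2.cvtColor(w,cv2.COLOR_BGR2HSV)
mk=cv2.morphologyEx(cv2.inRange(hsv,(8,124,60),(16,230,255)),cv2.MORPH_OPEN,np.ones((3,3)))
R=cv2.Rodrigues(s['orientation'])[0]; 
for q in cv2.findContours(mk,0,2)[0]:
    if cv2.contourArea(q)>250:
        r=cv2.minAreaRect(q); print(r, onz("wrist",r[0],.04,c).round(4))
for d in(0,.05): P=s['tool_pos']-R[:,2]*d; print(P.round(4),proj("wrist",P,c))
E
```

```text
19.25 [0.5901 0.1891 0.0609] [-0.593  2.914  0.052] [ 0.207  0.152  1.774  0.039  1.048 -1.782] 0.0319919471428542
((248.5, 218.5), (73.0, 29.0), 90.0) [0.586  0.1862 0.04  ]
[0.5901 0.1891 0.0609] [250.01940533 244.51577226]
[0.5823 0.1858 0.1102] [249.38338305 296.30458952]
```

Request:
arm_command --deltas '[[[0,0,-1,0,0,0],[-0.1,0,-1.5,0,0,0],[-0.1,0,-1.3,0,0,0],[0,0,-0.7,0,0,0],[0,0,-0.3,0,0,0],[0,0,0,0,0,0]]]'

```text
t: 19.8
tool_pos: [0.5887, 0.1892, 0.0138]
orientation: [-0.595, 2.912, 0.051]
force: [0.2, -0.5, -0.4]
opening: 0.032
gripper_force: 0.0
```

Request:
arm_command --deltas '[[[0,0,0,0,0,0],[0,0,0,0,0,0],[0,0,0,0,0,0],[0,0,0,0,0,0],[0,0,0,0,0,0],[0,0,0,0,0,0]]]' --gripper -1 --squeeze 50

```text
t: 20.3
tool_pos: [0.5901, 0.1893, 0.0156]
orientation: [-0.594, 2.909, 0.051]
force: [-1.4, -1.2, 5.5]
opening: 0.0177
gripper_force: 50.0
```

Request:
arm_command --deltas '[[[0,0,0.2,0,0,0],[0,0,0.4,0,0,0],[0,0,0.6,0,0,0],[0,0,0.6,0,0,0],[0,0,0.6,0,0,0],[0,0,0.4,0,0,0],[0,0,0.2,0,0,0],[0,0,0,0,0,0]]]'

```text
t: 20.97
tool_pos: [0.5899, 0.1894, 0.0456]
orientation: [-0.594, 2.909, 0.051]
force: [0.9, -0.2, -2.2]
opening: 0.0173
gripper_force: 50.0
```

```bash
python3 - <<'E'
from h import *
s=monitor.read_state(); print(s['t'],s['tool_pos'].round(4),s['q'].round(3),s['opening'],s['force'],s['wrist_torque'])
w=eyes.read_camera("wrist");cv2.imwrite("pics/w5.png",w)
cv2.imwrite("pics/w5s.png",w)
E
```

```text
20.9667 [0.5899 0.1894 0.0456] [ 0.208  0.168  1.788  0.039  1.014 -1.784] 0.017343499883745166 [ 0.88193031 -0.20024178 -2.22089418] [-0.06027032  0.32208006 -0.03026222]
```

```bash
cat > kin.py <<'E'
from h import *
from scipy.optimize import least_squares
from scipy.spatial.transform import Rotation as Ro
D=[([-1.27938,.13107,1.48917,0,1.52299,-.0854],[.22065,-.55741,.2177]),([-.054,-.406,1.976,0,1.572,.168],[.4096,.0289,.2183]),([.488,-.07,1.684,.001,1.527,.71],[.4391,.2919,.2232]),([.328,.573,1.079,0,1.49,-.075],[.6899,.2893,.1441]),([.225,.197,1.396,0,1.547,-1.746],[.5974,.1894,.2285]),([.207,.152,1.774,.039,1.048,-1.782],[.5901,.1891,.0609]),([.208,.168,1.788,.039,1.014,-1.784],[.5899,.1894,.0456])]
def fk(q,p):
    a1,h,L1,b,L2,lat,T=p
    R=Ro.from_euler('z',q[0]); P=R.apply([a1,lat,h])
    R=R*Ro.from_euler('y',q[1]); P=P+R.apply([0,0,L1]);
    R=R*Ro.from_euler('y',q[2]); P=P+R.apply([b,0,L2])
    R=R*Ro.from_euler('z',q[3])*Ro.from_euler('y',q[4])
    P=P+R.apply([0,0,T]); return P,R
# q2 reference: arm upright at 0, elbow straight at 0 (checked by residual)
def res(p): return np.concatenate([fk(q,p)[0]-t for q,t in D])*1000
def fit():
    best=None
    for L in(.45,.7,.9):
        f=least_squares(res,[.0,.4,L,0,L,.05,.25])
        if best is None or f.cost<best.cost: best=f
    return best
E
python3 - <<'E'
from kin import *
f=fit(); print(f.x.round(4),np.abs(f.fun).max().round(2))
s=monitor.read_state(); P,R=fk(s['q'],f.x); print(P,R.as_matrix()[:,2].round(3),cv2.Rodrigues(s['orientation'])[0][:,2].round(3))
p=f.x; psi=np.radians(5.5); e=np.array([np.cos(psi),np.sin(psi),0]); z=np.array([0,0,1]);lo=[-2.96,-.89,.02,-1.34,0];hi=[2.96,2.26,2.5,4.48,2.73]
q0=np.array(s['q'][:5])
for th,sl,zl in [(0,.05,.2),(25,0.03,.15),(35,0.0,.14),(45,-.01,.12),(55,-.02,.115),(65,-.025,.11),(75,-.025,.11)]:
    t=np.radians(th); lip=np.array([.408,.039,0])+e*sl+z*zl
    tcp=lip-e*(.153*np.cos(t)+.003*np.sin(t))-z*(-.153*np.sin(t)+.003*np.cos(t))
    tz=-e*np.sin(t-.1745)-z*np.cos(t-.1745)
    g=lambda q:np.r_[(fk(q,p)[0]-tcp)*10,fk(q,p)[1].as_matrix()[:,2]-tz]
    r=least_squares(g,np.clip(q0,np.array(lo)+.01,np.array(hi)-.01),bounds=(lo,hi)); q0=r.x
    print(th,tcp.round(3),r.x.round(2),"err",np.abs(r.fun).max().round(3))
E
```

```text
[0.0024 0.3064 0.3687 0.0573 0.5508 0.0513 0.3699] 0.35
[0.58979763 0.18925899 0.04529635] [ 0.16   0.068 -0.985] [ 0.16   0.068 -0.985]
0 [0.305 0.029 0.197] [-0.09 -0.89  2.31  0.02  1.63] err 0.078
25 [0.299 0.028 0.212] [-0.03 -0.45  2.04 -0.03  1.81] err 0.0
35 [0.282 0.027 0.225] [-0.02 -0.31  1.95 -0.05  1.93] err 0.0
45 [0.288 0.027 0.226] [-0.01 -0.1   1.83 -0.07  2.02] err 0.0
55 [0.298 0.028 0.239] [ 0.    0.08  1.7  -0.08  2.14] err 0.0
65 [0.316 0.03  0.247] [ 0.01  0.28  1.56 -0.09  2.26] err 0.0
75 [0.341 0.033 0.257] [ 0.02  0.47  1.41 -0.1   2.39] err 0.0
```

Request:
arm_command --deltas '[[[0,0,0.5,0,0,0],[0,0,1,0,0,0],[0,0,1.5,0,0,0],[0,0,2,0,0,0],[0,0,2.3,0,0,0],[0,0,2.5,0,0,0],[0,0,2.5,0,0,0],[0,0,2.5,0,0,0],[-0.2,-0.1,2.2,0,0,0],[-0.5,-0.3,1.8,0,0,-0.7],[-0.7,-0.5,1.2,0,0,-1],[-1,-0.7,0.5,0,0,-1]]]'

```text
t: 22.02
tool_pos: [0.5664, 0.1736, 0.2536]
orientation: [-0.524, 2.918, 0.046]
force: [0.3, 0.2, -2.7]
opening: 0.0177
gripper_force: 50.0
```

Request:
arm_command --deltas '[[[-1.3,-1,0,0,0,-1],[-1.6,-1.2,0,0,0,-1.2],[-1.7,-1.2,0,0,0,-1.2],[-1.7,-1.2,0,0,0,-1.2],[-1.7,-1.2,0,0,0,-1.2],[-1.7,-1.2,0,0,0,-1.2],[-1.7,-1.2,0,0,0,-1.2],[-1.7,-1.2,0,0,0,-1.2],[-1.7,-1.2,0,0,0,-1.2],[-1.7,-1.2,0,0,0,-1.2],[-1.4,-1,0,0,0,-1.2],[-1,-0.8,0,0,0,-1.2]]]'

```text
t: 23.02
tool_pos: [0.3752, 0.0367, 0.2504]
orientation: [-0.158, 2.962, 0.013]
force: [0.6, 0.0, -3.8]
opening: 0.0175
gripper_force: 50.0
```

Request:
arm_command --deltas '[[[0,-0.2,0,0,0,-0.8],[0,0,0,0,0,0],[0,0,0,0,0,0]]]'

```text
t: 23.27
tool_pos: [0.3768, 0.0354, 0.2502]
orientation: [-0.14, 2.963, 0.012]
force: [0.7, -0.0, -2.2]
opening: 0.0178
gripper_force: 50.0
```

```bash
python3 - <<'E'
from h import *
s=monitor.read_state(); R=cv2.Rodrigues(s['orientation'])[0]; print(s['t'],s['tool_pos'].round(4),R.round(3).tolist(),s['q'].round(3),s['opening'],s['force'],s['wrist_torque'])
a=eyes.read_camera("scene")[100:310,120:400];w=eyes.read_camera("wrist")
cv2.imwrite("pics/b.png",np.hstack([cv2.resize(a,(400,300)),cv2.resize(w,(400,300))]))
cv2.imwrite("pics/b_top.png",eyes.read_camera("top"))
E
```

```text
23.2667 [0.3768 0.0354 0.2502] [[-0.98, -0.094, 0.174], [-0.093, 0.996, 0.016], [-0.175, -0.0, -0.985]] [-0.07  -0.736  2.142  0.028  1.562 -1.733] 0.01779041538380938 [ 0.67713693 -0.01353794 -2.18316592] [ 0.06642698  0.30676628 -0.03660343]
```

View pics/b.png

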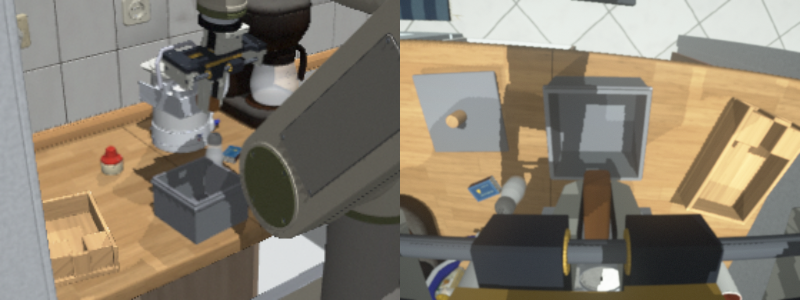

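The picture shows the lid lying at left with its knob up and the box open at (597,128). The tray is held by the handle with lights in it, lined up with the box. Now I tip.

Request:
arm_command --deltas '[[[-1.6,-0.1,-0.4,-0.4,4.15,0],[-1.7,-0.1,-0.5,-0.4,4.15,0],[-1.7,-0.2,-0.5,-0.4,4.15,0],[-1.7,-0.2,-0.5,-0.4,4.15,0],[-1.6,-0.1,-0.4,-0.4,4.15,0],[-1.5,-0.1,-0.4,-0.4,4.15,0],[-0.4,0,0,-0.24,2.5,0],[-0.4,0,0,-0.24,2.5,0],[-0.4,0,0,-0.24,2.5,0],[-0.4,0,0,-0.24,2.5,0],[0.1,0,0.1,-0.24,2.5,0],[0.1,0,0.1,-0.24,2.5,0]]]'

```text
t: 24.42
tool_pos: [0.265, 0.0276, 0.2244]
orientation: [0.125, -2.613, 0.036]
force: [0.2, -0.1, -3.6]
opening: 0.0177
gripper_force: 50.0
```

Request:
arm_command --deltas '[[[0.1,0,0.2,-0.24,2.5,0],[0.2,0,0.2,-0.24,2.5,0],[0.3,0,0.3,-0.24,2.5,0],[0.4,0,0.3,-0.24,2.5,0],[0.4,0.1,0.3,-0.24,2.5,0],[0.4,0,0.4,-0.24,2.5,0],[0.5,0.1,0.3,-0.24,2.5,0],[0.6,0,0.3,-0.24,2.5,0],[0.6,0.1,0.3,-0.24,2.5,0],[0.6,0,0.2,-0.24,2.5,0],[0,0,0,0,0,0],[0,0,0,0,0,0]]]'

```text
t: 25.42
tool_pos: [0.306, 0.0306, 0.2514]
orientation: [0.104, -2.176, 0.056]
force: [-0.4, 0.1, -1.9]
opening: 0.0176
gripper_force: 50.0
```

```bash
python3 - <<'E'
from h import *
s=monitor.read_state(); R=cv2.Rodrigues(s['orientation'])[0]; z=R[:,2]; print(s['t'],s['tool_pos'].round(4),z.round(3),"tilt",np.degrees(np.arctan2(-z[0],-z[2]))+10,s['q'].round(3),s['force'],s['wrist_torque'])
t=eyes.read_camera("top"); cv2.imwrite("pics/p_top.png",t); cv2.imwrite("pics/p_sc.png",eyes.read_camera("scene"));cv2.imwrite("pics/p_w.png",eyes.read_camera("wrist"))
E
```

```text
25.4167 [0.306  0.0306 0.2514] [-0.817 -0.08  -0.571] tilt 65.08330979815278 [ 0.015  0.27   1.571 -0.087  2.261 -1.671] [-0.38207888  0.1420378  -1.85981139] [ 0.18052348 -0.84208538 -0.02708899]
```

Request:
arm_command --deltas '[[[0.7,0.1,0.3,-0.3,3,0],[0.8,0.1,0.3,-0.3,3,0],[0.8,0.1,0.3,-0.3,3,0],[0.7,0,0.2,-0.3,3,0],[0,0,0.6,0,0,0],[0,0,-0.6,0,0,0],[0,0,0.6,0,0,0],[0,0,-0.6,0,0,0],[0,0,0,0,0,0],[0,0,0,0,0,0]]]'

```text
t: 26.4
tool_pos: [0.3351, 0.0333, 0.2639]
orientation: [0.093, -1.968, 0.065]
force: [0.3, 0.2, -2.6]
opening: 0.0177
gripper_force: 50.0
```

```bash
python3 - <<'E'
from h import *
s=monitor.read_state(); print(s['t'],s['tool_pos'].round(4),s['q'].round(3),s['force'])
for n in("top","scene","wrist"):
    c=cam(n); w=eyes.read_camera(n); cv2.imwrite(f"pics/q_{n}.png",w); hsv=cv2.cvtColor(w,cv2.COLOR_BGR2HSV)
    b=np.array([proj(n,(.408+a*.063,.039+d*.063,.0),c) for a in(-1,1) for d in(-1,1)]).round(); print(n,b.tolist(),(-c[1].T@c[2]).round(2))
    mk=cv2.inRange(hsv,(0,0,170),(180,45,255))
    for q in cv2.findContours(mk,0,2)[0]:
        if 40<cv2.contourArea(q)<1500: x,y,W,H=cv2.boundingRect(q); print("  ",x,y,W,H,cv2.contourArea(q), onz(n,(x+W/2,y+H/2),.018,c).round(3))
E
```

```text
26.4 [0.3351 0.0333 0.2639] [ 0.023  0.498  1.391 -0.103  2.421 -1.674] [ 0.25737119  0.24608196 -2.58720666]
top [[240.0, 261.0], [202.0, 261.0], [241.0, 223.0], [203.0, 222.0]] [ 0.47 -0.09  1.25]
   0 352 28 32 424.5 [-0.005  0.696  0.018]
   40 351 47 33 497.5 [0.001 0.534 0.018]
   0 320 23 22 141.5 [0.11  0.712 0.018]
   349 300 17 29 163.5 [ 0.185 -0.403  0.018]
   117 292 20 32 258.0 [0.192 0.337 0.018]
   312 275 53 37 1053.0 [ 0.25  -0.343  0.018]
   99 275 39 32 549.5 [0.245 0.368 0.018]
   235 274 69 26 444.0 [ 0.267 -0.122  0.018]
   366 233 29 26 86.5 [ 0.403 -0.479  0.018]
   189 159 9 18 71.5 [0.65  0.135 0.018]
   169 119 37 21 545.5 [0.781 0.16  0.018]
   456 92 17 26 184.5 [ 0.875 -0.768  0.018]
scene [[290.0, 255.0], [254.0, 270.0], [264.0, 236.0], [230.0, 250.0]] [-0.54  0.68  0.76]
   235 372 13 12 66.5 [0.029 0.348 0.018]
   173 352 62 32 1094.0 [0.097 0.396 0.018]
   298 348 6 36 135.0 [-0.016  0.231  0.018]
   320 309 23 29 315.5 [0.042 0.092 0.018]
   479 293 23 17 172.5 [-0.152 -0.272  0.018]
   486 271 26 22 245.5 [-0.123 -0.363  0.018]
   301 265 46 41 1068.0 [0.16  0.011 0.018]
   416 202 96 52 673.0 [ 0.103 -0.534  0.018]
   357 182 39 31 497.0 [ 0.42  -0.47   0.018]
   382 180 40 7 43.5 [ 0.44  -0.635  0.018]
   435 153 27 7 41.0 [ 0.494 -1.018  0.018]
   348 151 27 6 52.5 [ 0.742 -0.731  0.018]
   390 138 31 6 60.5 [ 0.733 -1.019  0.018]
   432 108 80 42 1347.0 [ 0.643 -1.452  0.018]
   373 15 85 14 583.5 [ 4.229 -5.669  0.018]
   254 2 31 17 222.0 [ 7.301 -5.027  0.018]
   276 0 80 17 853.0 [ 7.094 -6.077  0.018]
wrist [[201.0, 397.0], [311.0, 407.0], [177.0, 531.0], [312.0, 546.0]] [0.45 0.05 0.41]
```

Request:
arm_command --deltas '[[[0,0,2,0,0,0],[0,0,2.5,0.3,-3,0],[0.3,0,2,0.6,-6,0],[0.8,0.1,1,0.67,-6.97,0],[1,0.1,0,0.67,-6.97,0],[1,0.1,0,0.67,-6.97,0],[1,0.1,0,0.67,-6.97,0],[1,0.1,0,0.67,-6.97,0],[1,0.1,0,0.67,-6.97,0],[1,0.1,0,0.67,-6.97,0],[1,0.1,0,0.67,-6.97,0],[1,0.1,0,0.67,-6.97,0]]]'

```text
t: 27.55
tool_pos: [0.4267, 0.0424, 0.3398]
orientation: [-0.143, 3.048, 0.005]
force: [-0.6, -0.1, -2.9]
opening: 0.0176
gripper_force: 50.0
```

Request:
arm_command --deltas '[[[1,0.6,-0.5,0.5,-5.2,0],[1.5,1.2,-1,0,0,1.5],[1.5,1.3,-1,0,0,2],[1.5,1.4,-1,0,0,2],[1.5,1.4,-1,0,0,2],[1.5,1.4,-1,0,0,2],[1.5,1.4,-1,0,0,2],[1.5,1.4,-1,0,0,2],[1.5,1.3,-1,0,0,2],[1.5,1.2,-0.5,0,0,1.3],[0.7,0.6,0,0,0,1],[0,0,0,0,0,0]]]'

```text
t: 28.55
tool_pos: [0.5781, 0.175, 0.2475]
orientation: [-0.6, 2.911, 0.052]
force: [0.2, -0.1, -2.6]
opening: 0.0176
gripper_force: 50.0
```

```bash
python3 - <<'E'
from h import *
s=monitor.read_state(); R=cv2.Rodrigues(s['orientation'])[0]; print(s['t'],s['tool_pos'].round(4),R.round(3).tolist(),s['q'].round(3),s['force'],s['wrist_torque'])
yaw=np.degrees(np.arctan2(-R[0,1],R[1,1])); print("yaw",yaw,"out",np.degrees(np.arctan2(R[0,2]*R[1,1]-R[1,2]*R[0,1],-R[2,2])))
n="top"; c=cam(n); w=eyes.read_camera(n); cv2.imwrite("pics/r_top.png",w)
C=np.array([proj(n,(.408+a*.063,.039+d*.063,.09),c) for a in(-1,1) for d in(-1,1)]); print(C.round())
x0,y0=C.min(0).astype(int)-4; x1,y1=C.max(0).astype(int)+4
g=cv2.cvtColor(w[y0:y1,x0:x1],cv2.COLOR_BGR2GRAY); print(x0,y0); print('\n'.join(''.join(" .:-=+*#%@"[min(9,v//22)] for v in r) for r in g))
E
```

```text
28.55 [0.5781 0.175  0.2475] [[-0.905, -0.395, 0.157], [-0.389, 0.919, 0.068], [-0.171, 0.0, -0.985]] [ 0.185 -0.042  1.623  0.038  1.392 -1.796] [ 0.22363703 -0.05505257 -2.63027637] [-0.04364362  0.16648844 -0.0094728 ]
yaw 23.28335118510786 out 9.868325236811812
[[238. 264.]
 [197. 264.]
 [239. 223.]
 [198. 222.]]
193 218
********+==---------------------------------------
********+=---------------------------------------:
********+=--------------------------------------::
****++++=======---------------------------------:-
**++++++=====++==-----------------------:---------
**++++++++++++++=======----------:-:-----------::-
**+++===================------:::---------------:-
*+++=------------=+++++=-------::::-------------:-
**++=:::::---:----=++++==-------:--------------:--
**++-:::::::------=+***+=------::-:--=----=-------
*+*+-:::::-----:--+*###+=--=---::----=--=---------
++++=::::-====----+*#%#*+=-=------------=---=-----
++++=:::--=+++=-:-+#%%%#+=------::--==----=-=-----
++++=-::-=****+---+#%%%#*+=----:------===---------
++*+=-:--=*###*=--+#%%%%#*==---:::---=-=--------:-
*+*+=-::
[... 1076 characters left out ...]
------------:---:-:-::::--:---:------
****+=-----------------------::::::::-:-:-::------
****+=-::-----------------:::--:::--::-:----:-----
****+=-:::---------------:-::::---:::::-::---:----
***++=-::------------------:-::---:-:----:-::-----
***+++--::-----------------:-----:::::--:::::-----
****++-::----------------:----::::--:::::::::::---
****+=--::----------------:::::::::::::::::::::---
****++--:::----------::::::::::::::::::::::::::---
***+++-::::::--:-::------:::::::::::::::::::::----
***+++=--------------====-------------------------
***+*++=========+++++++++=------------------------
***+**+++++++++++*+++++++=----------:--:----------
***+***+++++++++++++=====--::----::--::--:--------
```

Request:
arm_command --deltas '[[[0.4,0.4,-1,0,0,0],[0.4,0.5,-2,0,0,0],[0.4,0.5,-2.5,0,0,0],[0,0,-3,0,0,0],[0,0,-3,0,0,0],[0,0,-3,0,0,0],[0,0,-2.5,0,0,0],[0,0,-2,0,0,0],[0,0,-1.5,0,0,0],[0,0,-0.8,0,0,0],[0,0,0,0,0,0],[0,0,0,0,0,0]]]'

```text
t: 29.6
tool_pos: [0.5903, 0.1881, 0.0361]
orientation: [-0.596, 2.909, 0.051]
force: [0.6, -1.1, -2.5]
opening: 0.0178
gripper_force: 50.0
```

Request:
arm_command --deltas '[[[0,0,-0.5,0,0,0],[0,0,-0.5,0,0,0],[0,0,-0.4,0,0,0],[0,0,-0.2,0,0,0],[0,0,0,0,0,0],[0,0,0,0,0,0]]]'

```text
t: 30.1
tool_pos: [0.5901, 0.1883, 0.0195]
orientation: [-0.597, 2.909, 0.052]
force: [-0.0, -0.2, -3.0]
opening: 0.0178
gripper_force: 50.0
```

Request:
arm_command --deltas '[[[0,0,-0.15,0,0,0],[0,0,-0.15,0,0,0],[0,0,-0.1,0,0,0],[0,0,0,0,0,0],[0,0,0,0,0,0]]]'

```text
t: 30.52
tool_pos: [0.5905, 0.1883, 0.0158]
orientation: [-0.597, 2.909, 0.052]
force: [-0.6, 1.2, -1.3]
opening: 0.0174
gripper_force: 50.0
```

Request:
arm_command --deltas '[[[0,0,0,0,0,0],[0,0,0,0,0,0],[0,0,0,0,0,0],[0,0,0,0,0,0],[0,0,0,0,0,0],[0,0,1,0,0,0],[0,0,2,0,0,0],[0,0,3,0,0,0],[0,0,4,0,0,0],[-0.5,0,4,-2,4.6,0],[-0.5,0,4,-1.9,4.6,0],[-0.5,0,3,0,0,0]]]' --gripper -0.31

```text
t: 31.52
tool_pos: [0.5762, 0.1885, 0.2297]
orientation: [0.631, -3.076, 0.001]
force: [1.5, 1.6, -0.2]
opening: 0.0319
gripper_force: 0.0
```

Request:
arm_command --deltas '[[[-1.5,0.5,0,0,0,0],[-1.5,0.5,0,0,0,0],[-1.5,0.5,0,0,0,0],[-1.5,0.5,0,0,0,0],[0,0,0,0,0,0],[0,0,0,0,0,0],[0,0,0,0,0,0]]]'

```text
t: 32.1
tool_pos: [0.5159, 0.2081, 0.2263]
orientation: [-0.631, 3.076, 0.0]
force: [0.1, 0.6, 0.7]
opening: 0.0321
gripper_force: 0.0
```

```bash
python3 - <<'E'
from h import *
s=monitor.read_state(); print(s['t'],s['tool_pos'].round(4),s['force'])
c=cam("wrist"); w=eyes.read_camera("wrist"); cv2.imwrite("pics/f_w.png",w); hsv=cv2.cvtColor(w,cv2.COLOR_BGR2HSV)
mk=cv2.morphologyEx(cv2.inRange(hsv,(8,124,60),(16,230,255)),cv2.MORPH_OPEN,np.ones((3,3)))
for q in cv2.findContours(mk,0,2)[0]:
    if cv2.contourArea(q)>150: r=cv2.minAreaRect(q); print("handle?",r,[onz("wrist",x,.04,c)[:2].round(3).tolist() for x in cv2.boxPoints(r)])
# tray floor rectified to tray frame, 4 mm/cell, at z=.01 (x -50..85, y -50..50)
g=cv2.cvtColor(w,cv2.COLOR_BGR2GRAY); m0=cv2.cvtColor(cv2.imread("pics/w3.png"),cv2.COLOR_BGR2GRAY)
o=np.array([.659,.217]); e=np.array([.919,.394]); n=np.array([-.394,.919])
for x in np.arange(.085,-.11,-.005):
    L=''
    for y in np.arange(.055,-.056,-.0025):
        u,v=proj("wrist",(*(o+e*x+n*y),.01),c).round().astype(int)
        L+=" .:-=+*#%@"[min(9,g[v,u]//22)] if 0<=v<384 and 0<=u<512 else '?'
    print(L)
E
```

```text
32.1 [0.5159 0.2081 0.2263] [0.07349706 0.64659607 0.7285286 ]
handle? ((212.0, 214.0), (32.0, 16.0), 90.0) [[0.568, 0.17], [0.561, 0.188], [0.599, 0.203], [0.607, 0.185]]
=============------------------:-::::::::----
=====---====---------------::::::::::::::----
=========+++++++==-------:::::::::::::::-----
%%##@%##%@@@@@@@@%##%@@*-:--=========-------:
@%#%@@%#%@@@@@@%##%@@@@+::--+*+======-------.
@%#%@@%#%@@@@@%#%@@@@@@-:::-++========-----:.
@%#%@%##%@@@%#%@@@@@@@@-:::-=========-----:..
@%#%@%%#%@@@%%@@@@@@@@=-:::-=========-:::::..
@%##@####%%##@@@@@@@@@-:::-==========-::::...
@%#%@########@@@@@@@@#::::-===+======-:..:::.
@%%%@%#####%@@@@@@@@@+::::-==+=======-::::.::
@%#########@@@@%%###=-::::=++==+=====-::.::::
###################*-::::==+=++======-:::::::
####**#############+::::-=++++========-------
#%#################+::::-=++++=+==+=========+
###%@%############*=:::=+++*##**+========+**+
###%@@###%@%######+-::-+*#######++========*++
##%%@@###%@@######=:::-*########*++=======**+
%#%%@%###%@@#####*-:::=*##########+=+====+**+
%%%@@%***#@@*****+-::-+###########*+++====**+
%%%@@%**
[... 165 characters left out ...]
****#@@#*+
%%%%###*+++++++++=--*##########*+++++++++++++
%#%#####*++++++++=-*#######***++++++++++++++=
%%%%#####*+++++*##**###**++++++++++++++++++==
%%%%%#%%###*++*###*=======++=+*++*+*++##*++==
%%%%%%%%%%%#%######=+===+**==+#%%%%%%%@%++++=
#%%%%%%%%%%%%%%###*+***###*++#@@@@@@@@@@%#%%%
+*####%%%%%%%%%####+*#####*++*%@@@@@@@@@@@@@%
++=++#%%%%%%%###%%#+*#####*+++#%@@@@@@@@@@@@@
++===++#%%%%####%%#+*#####*++*%%%%%@@@@@@@@@@
@#+======+######%%*+*#####*++*%%%%%%%%%%%@@@%
@@@@%+======+###%%#+*******++#%%%%%%%%%%%%###
#@@@@@+====+*###%%#+======+*%%%%%%%%%%%%#####
@@@@*++==++#%%%%%%%%%%%%%%%%%%%%%%%%%%%%#####
@@#++++=+*%%%%%%%@@%%%@%%%%%%%%%%%%%%%%######
%*+++=+*%%%%%%%%%@@%%@%%@@@%%%%%%%%%%%%######
```

Request:
arm_command --deltas '[[[0,-1,1,0,0,0],[-0.3,-2,1.5,0,0,0],[-0.4,-2,1.5,0,0,0],[-0.5,-2,1,0,0,0],[-0.5,-2,0.5,0,0,0],[-0.5,-2,0,0,0,0],[-0.5,-1.5,0,0,0,0],[-0.3,-1,0,0,0,0],[0,0,0,0,0,0],[0,0,0,0,0,0]]]'

```text
t: 32.98
tool_pos: [0.4856, 0.0728, 0.2811]
orientation: [-0.629, 3.077, 0.001]
force: [1.1, 0.4, 0.4]
opening: 0.0321
gripper_force: 0.0
```

```bash
python3 - <<'E'
from h import *
s=monitor.read_state(); print(s['t'],s['tool_pos'].round(4))
c=cam("wrist"); w=eyes.read_camera("wrist"); cv2.imwrite("pics/f_box.png",w); g=cv2.cvtColor(w,cv2.COLOR_BGR2GRAY)
psi=np.radians(5.5);e=np.array([np.cos(psi),np.sin(psi)]);n=np.array([-e[1],e[0]])
im=np.zeros((150,150),np.uint8)
for i in range(150):
    for j in range(150):
        P=np.array([.408,.039])+e*(75-i)/1000+n*(75-j)/1000
        u,v=proj("wrist",(*P,.022),c).round().astype(int)
        if 0<=v<384 and 0<=u<512: im[i,j]=g[v,u]
cv2.imwrite("pics/f_rect.png",im)
print('\n'.join(''.join(" .:-=+*#%@"[min(9,int(v)//26)] for v in r) for r in im[::5,::2]))
eq=cv2.createCLAHE(3,(4,4)).apply(cv2.GaussianBlur(im,(5,5),0))
print(cv2.HoughCircles(eq,cv2.HOUGH_GRADIENT,1,20,param1=60,param2=13,minRadius=15,maxRadius=23))
E
```

```text
32.9833 [0.4856 0.0728 0.2811]
**********************************************+=-=---=---------------------
*=---==========================================--::::::::::::::::::::::::-:
+=---------====================================--::::::::::::::::::::::::::
*=--------------====+=+=+=+==++*****++==----======--:::::::::::::::::::::::
*=------------------==+**************+++==---++**+=---========------:::::::
*=-----------==-------=+****###%%%%%#%*++==--=+**+=--===============--:::::
*=--------==+**+=------==*#@@@@@@@@@@@@@%#+--++**+====================:::::
*=-----===+##%%%#*-----=+%@@@@@@@@@@@@@@%%%++*****====================-::::
*-------=*#%%%%%@%*==--=*@@@@@@@@@@@@@@@@@%***++++====================-::::
+=------=#@@@@@@@@@%*---=+%@@@@@@@@@@@@@%#*=--------==================:::::
+=-------=@@@@@@@@@@@+=---==*%%@@@@@@%%**=-----------===============-::::::
*---------+#@@@@@@@@@%*=-----==*********+=+=+++==-=-=--========-----:::::::
+----------=+%@@@%%**%%%#*+----=+*******#%%%@@%*+++======-----------:::::::
+=------------+*%@@@@@@%%#*+=-==********#%%@@@@*++++=====-----------:::::::
+----
[... 600 characters left out ...]
::
=-------======================--------------------------------------:::::::
=-------======================--------------------------------------:::::::
+------======================---------------------------------------:::::::
+-------=====================--------------------------------------::::::::
=-------=====================---------------------------------------:::::::
+-------=========-=-==-=--=-----------------------------------------:::::::
=------------------:-:--::-:::-::::::::::::::::::::::::::::::::::::::::::::
=----------------------:::--:::::::::::::::::::::::::::::::::::::::::::::::
[[[ 65.5  32.5  20.2]
  [118.5  38.5  21.3]
  [ 36.5  43.5  20.2]
  [ 40.5  77.5  20.2]]]
```

All five lights show in the box: four by circle fit and one as a shadowed disc at about (76,77) in the rectified view. The tray is empty and standing, and the lid is lying flat. I hand in.

```bash
python3 -c "
from plant import ticket
print(ticket.close_job())"
```

```text
the job is handed in; nothing more can be done
None
```

The job is handed in at about 33 s of the 72 s. The lid lies knob up on the worktop, the five tea lights appear to be in the box (four clearly detected, the fifth seen only in shadow), and the empty tray stands on the worktop; I did not measure the bystanders again, and no verdict came back.

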